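# Brush out the tall beaker and hold it up over the tray

## Task

Wash up the tall beaker: take the bottle brush out of its pot and work it up and down inside the tall beaker, right to the bottom three times and at least half-way up again between, then stand the brush back in its pot and let go of it. Then pick the tall beaker up by its sides and finish while still holding it in the air over the wash-up tray, about 15 cm above the tray floor, upright and still, as if to check it against the light. Do not knock the beaker over or ram it with the brush, and leave the small beaker, the flask and the blue-capped bottle where they stand.

Things in the scene. Friction and masses are not known exactly. Their poses are not given: they have to be found in the camera images.
- beaker_mid (a point): The tall beaker: clear glass, white scale marks, 54 mm outside diameter, 95 mm high, wall 2.5 mm (bore 49), floor 3 mm thick, about 90 g, loose, upright on the tray floor in one of three places in a row. The tallest glass in the tray, the taller of its two straight-sided beakers. Point: on its axis, half-way up (47.5 mm from underside and rim); z up the axis, +x to the small spout.
- brush_handle (a point): The bottle brush, loose, standing upright in its pot, handle up; 200 mm long, about 60 g. Point: centre of its round wooden handle (18 mm diameter, 78 mm long), on the axis, 165 mm above the bristle end; the handle reaches 35 mm above the point and 43 mm below it. z points along the brush to the handle's end.
- brush_tip (a point): Centre of the flat end of the brush's bristle head, the lowest point of the brush as it stands. The round head is 70 mm long; its firm body is 36 mm in diameter, with soft bristle ends to 44 mm that give way. A thin wire stem joins it to the handle. z points along the brush to the handle.
- stand: The brush's pot, white plastic, fixed to the bench left or right of the tray: round, 80 mm high, flared mouth 70 mm wide inside, narrowing over the upper 25 mm to a straight 46 mm bore; its floor is 8 mm above the bench; foot disc 92 mm across. Origin: centre of its underside, z up.
- tray: The grey wash-up tray, fixed to the bench: open on top, 210 mm (its x) by 350 mm (its y) outside, walls 5 mm thick and 38 mm high, floor 5 mm thick. Origin: centre of its underside on the bench; the glass stands along its y axis, neighbours about 110 mm apart between centres.
- squat_beaker: Bystander: small squat glass beaker, 50 mm diameter, 70 mm high, loose in the tray. Origin: centre of its underside.
- flask: Bystander: small conical glass flask, 51 mm diameter at the foot, 87 mm high, loose in the tray. Origin: centre of its underside.
- reagent_bottle: Bystander: reagent bottle with a blue screw cap, 70 mm diameter, 140 mm high, loose on the bench on the side of the tray away from the pot. Origin: centre of its underside.
There are look-alikes about, which are no part of the job. Leave any pink or turquoise look-alike of the part that bears beaker_mid alone.

How it is judged (in metres and radians):
On the way, in this order (a step that is already met when the one before it is completed fails the run):
1. bristle end at the bottom of the tall beaker (within about 17 mm of its glass floor) (horizontal distance between brush_tip and beaker_mid below 0.016 m and z of brush_tip in the frame of beaker_mid below -0.0275 m), for 0.04 s.
2. bristle end drawn up past half the beaker's height, still inside it (horizontal distance between brush_tip and beaker_mid below 0.016 m and z of brush_tip in the frame of beaker_mid between 0 and 0.0475 m), for 0.04 s.
3. at the bottom a second time (all of step 1), for 0.04 s.
4. up past half height again (all of step 2), for 0.04 s.
5. at the bottom a third time (all of step 3), for 0.04 s.
6. brush standing in its pot, released (horizontal distance between brush_tip and stand below 0.01 m and z of brush_tip in the frame of stand below 0.02 m and angle between brush_tip's own z axis and vertical below 0.3 rad and contact force between brush and the fingers below 0.1 N), for 0.2 s.
7. tall beaker held in the air over the tray, level and still (z of beaker_mid in the frame of tray between 0.135 and 0.32 m and x of beaker_mid in the frame of tray between -0.105 and 0.105 m and y of beaker_mid in the frame of tray between -0.175 and 0.175 m and angle between beaker_mid's own z axis and vertical below 0.12 rad and linear speed of beaker below 0.03 m/s and angular speed of beaker below 0.2 rad/s and contact force between beaker and the fingers above 0.5 N and contact force between beaker and tray below 0.05 N and contact force between beaker and brush below 0.05 N and contact force between beaker and squat_beaker below 0.05 N and contact force between beaker and flask below 0.05 N), for 0.5 s.
At the end, for the whole second after the job is handed in: Tall beaker held by the fingers alone, underside 83 to 268 mm over the tray floor, axis over the tray, within 0.12 rad of upright, under 30 mm/s and 0.2 rad/s; brush released in its pot (tip within 12 mm of the floor, 10 mm of the axis, tilt under 0.3 rad); bystanders within 30 mm of their starts (all of step 6 and all of step 7 and distance of each of squat_beaker, flask, reagent_bottle from where it was at the start of the episode below 0.03 m); the arm keeps its last pose, push and grip.
It fails at once if the tall beaker is tipped more than 0.5 rad (angle between beaker_mid's own z axis and vertical above 0.5 rad).
It fails at once if the brush is rammed against the tall beaker (over 30 N) (contact force between brush and beaker above 30 N).
It fails at once if the small beaker, the flask or the blue-capped bottle is moved more than 30 mm or knocked over (distance of any of squat_beaker, flask, reagent_bottle from where it was at the start of the episode above 0.03 m or angle between any of squat_beaker, flask, reagent_bottle's own z axis and vertical above 0.5 rad).
It also fails if it takes over 72 s, if anything falls off the work surface, if the arm or the gripper's body presses on something with over 40 N, if the wrist force passes 120 N, or if a joint passes its speed limit or range.

## Robot

A 6-joint arm with a two-finger parallel gripper is mounted at the origin on the work surface. World frame = base frame: x ahead of the robot, y to its left, z up, the work surface at z = 0. Lengths are in m, angles in degrees, forces in N, time in s.
With the tool pointing down it reaches from about 0.35 to 0.875 m from the base axis. Payload 4.2 kg.
Tool frame: the origin (TCP) lies at the very end of the fingers, on their centre line; the grasp point (between the pads) lies 19 mm behind it (r.grip_point_offset is the distance from the TCP to the grasp point, in m); z points along the fingers, y is the line along which they close (so a half turn about z gives the same grasp; the last joint's range is limited). The gripper opens to 87 mm and grips with 3 to 60 N. Pads are 19 mm wide; open, the fingers measure 117 mm over their backs; the gripper's body (75 mm by 190 mm) begins 51 mm behind the grasp point.
Start: joints at [-55.543, 22.042, 0.453, 0, -68.411, -14.817], TCP at [0.21, -0.589, 0.223] pointing down, gripper open.
Joint ranges: [-179.83, 179.83], [-69.29, 118.12], [-61.27, 80.66], [-181.25, 117.63], [-171.15, -9.14], [-177.46, 177.46]. Speed limits (degrees/s): [159.86, 159.86, 180, 180, 180, 180].

## Interface

Orientations are given as a 3x3 rotation matrix whose columns are the frame's x, y, z axes.
In Python, from station import r gives the robot as it stands.
- The arm moves only by the tool move_arm, never from a script. Its argument "series" is a list of rows, each a list of 3 entries, a list of its own where there are three numbers: the turn, a rotation vector about the tool's x, y, z as a fraction of full scale, then the shift along the tool's x, y, z as a fraction of full scale, then the opening, from 0 (shut) to 1 (fully open). A call has 1 to 12 rows; each row shifts and turns the commanded pose from where the row before left it, along the tool's axes as they then stand; what a row does not reach is not made up. Full scale, the value 1, is 0.5 m for a shift and 0.1 rad for a turn. A row lasts 1/10 s, in which the tool goes at most 50 mm and 8.59 degrees, less where a joint would pass 70% of its speed; a pose out of reach is approached as far as the arm can. A call with a number of a shift or a turn outside -1 to 1 is refused whole. A call with a gripper value outside its range is refused whole. The fingers move at their own pace and stop on an object; the grip force is fixed at half the most. Time passes only in rows, so rows that do not move let the fingers close. It gives the time, the measured TCP pose, the force, the opening and the grip force at its end, in the units of the state.
- r.sense(): the state, without advancing time (a new reading comes with each control period).
- r.capture(name): name is "side" or "top" or "wrist"; returns a dict with "img" (420x560x3 uint8, red, green, blue), "fx", "fy", "cx", "cy" (pixels), "origin" and "orientation" of the camera in the world. Camera axes: x right, y up, looking along -z (the intrinsics and any distortion apply to the point x, -y, -z); pixel columns grow to the right and rows downward; lengths in m; the calibration is good to about 2 mm. A picture is of the moment at which its call begins. There is no depth.
- r.finish_job(): hands the job in; it is judged then, once.
Trained networks look in the newest picture that a camera, given by its name, has taken for a name from the list of things; names that differ only in an ending like _2 or _b are one class to them, and where a whole thing is asked for, a point or a joint stands for the part that bears it (a point fixed in the world has none). Each returns a list of dicts, best first, with "score" (0 to 1); they miss things now and then, are a little off and sometimes report something else, mostly with a low value. They report only what shows in the picture. A call takes as long as a camera call. They do not tell look-alikes from the thing itself.
- r.cut_out(target, camera): "pixels" (420x560 bool, what is visible of it) and "centre" ([column, row] in pixels, amid what is visible of it).
- r.pinpoint(target, camera): "centre" ([column, row] in pixels: a listed point, or the origin of a listed thing).
The state is a dict: "time_s": time; "joints": joint angles; "joint_velocities": joint speeds; "effort": joint torques, N m; "tcp_pos": TCP position; "ee_rot": TCP orientation; "wrist_force": force on the tool from outside, world axes, zero at the start; "moment": the same for the moment, N m; "gripper_width": opening from 0.0 (shut) to 1.0 (fully open); "gripper_force": force on a finger pad.
Only numpy, scipy, OpenCV 4.12 (cv2) and the standard library are available. Lean on these libraries where they do the work, as an engineer would, in place of code of your own. Each camera call takes 0.05 s, during which the arm holds its last target. There are 200 camera calls.

## Working session

There is one attempt and no reset: what is moved stays moved. The work goes in short steps, Python scripts to look and compute and a tool call to move; the robot and the scene stay as the last step left them, time stands still between calls to the robot, and variables do not carry over. Pictures are saved under pics/ and viewed, at most 11 in all, crops included, and the job is handed in when it is done.

Besides the shell and the picture viewer there is one more tool, called after ">>>" in YAML: its name, and indented under it one key for each argument. move_arm: Moves the arm, as the interface text tells. Its arguments: {"type":"object","properties":{"series":{"type":"array"}},"required":["series"]}

```bash
mkdir -p pics; cat > h.py <<'E'
import numpy as np, cv2
from station import r
def ray(c,px):
    R=np.array(c["orientation"]);d=R@np.array([(px[0]-c["cx"])/c["fx"],-(px[1]-c["cy"])/c["fy"],-1.])
    return np.array(c["origin"]),d/np.linalg.norm(d)
def atz(c,px,z):
    o,d=ray(c,px);return o+d*(z-o[2])/d[2]
def tri(rs):
    A=0;b=0
    for o,d in rs:
        P=np.eye(3)-np.outer(d,d);A=A+P;b=b+P@o
    return np.linalg.solve(A,b)
def save(c,n): cv2.imwrite("pics/"+n,c["img"][:,:,::-1])
def proj(c,p):
    q=np.array(c["orientation"]).T@(np.array(p)-c["origin"]);return c["cx"]+c["fx"]*q[0]/-q[2],c["cy"]-c["fy"]*q[1]/-q[2]
E
python3 - <<'E'
from h import *
C={}
for n in("side","top"):
    c=C[n]=r.capture(n);print(n,{k:np.round(c[k],3).tolist() for k in c if k!="img"})
    for t in("beaker_mid","brush_handle","brush_tip","stand","tray","squat_beaker","flask","reagent_bottle"):
        print(t,[(np.round(d["centre"],1).tolist(),round(d["score"],2)) for d in r.pinpoint(t,n)[:3]])
cv2.imwrite("pics/a.png",cv2.resize(np.vstack([C["side"]["img"],C["top"]["img"]]),(400,600))[:,:,::-1])
save(C["side"],"s.png");save(C["top"],"t.png")
E
```

```text
side {'fx': 494.679, 'fy': 494.679, 'cx': 281.329, 'cy': 209.15, 'origin': [0.18, 1.049, 0.75], 'orientation': [[-0.939, 0.164, -0.301], [-0.343, -0.461, 0.818], [-0.004, 0.872, 0.49]]}
beaker_mid [([287.2, 217.1], 0.87), ([301.7, 194.9], 0.85), ([277.8, 186.8], 0.79)]
brush_handle [([362.2, 148.7], 0.62)]
brush_tip []
stand [([360.7, 201.1], 0.59), ([284.0, 338.4], 0.55)]
tray [([276.5, 256.0], 0.92)]
squat_beaker [([275.7, 251.6], 0.9)]
flask [([273.2, 280.3], 0.56)]
reagent_bottle [([283.3, 338.6], 0.94)]
top {'fx': 466.692, 'fy': 466.692, 'cx': 281.526, 'cy': 207.875, 'origin': [0.495, 0.007, 1.144], 'orientation': [[-0.019, 0.997, -0.074], [-1.0, -0.018, 0.016], [0.015, 0.075, 0.997]]}
beaker_mid [([307.9, 205.8], 0.87), ([373.1, 203.4], 0.84), ([382.2, 163.1], 0.57)]
brush_handle [([440.8, 273.3], 0.76)]
brush_tip [([415.0, 268.9], 0.58), ([438.7, 273.9], 0.39)]
stand []
tray [([261.0, 210.0], 0.89)]
squat_beaker [([264.2, 217.0], 0.9)]
flask [([218.7, 225.1], 0.91)]
reagent_bottle [([144.4, 268.7], 0.9)]
```

View pics/s.png

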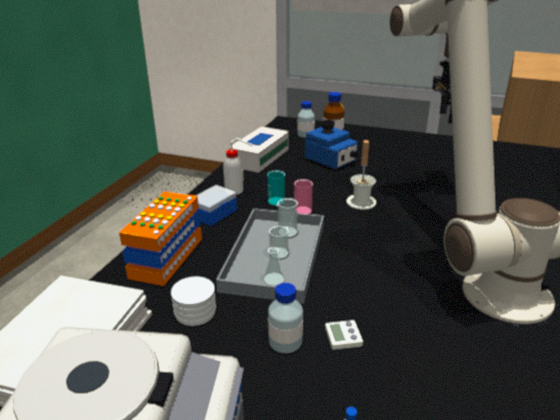

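View pics/t.png

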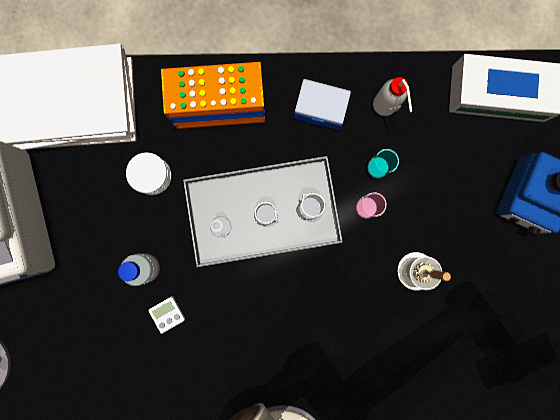

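The tall beaker is at the right end of the tray: top view about (310,206), side view (287,217). The squat beaker sits in the middle and the flask at the left. The pink and teal look-alikes are outside the tray. The pot with the brush is at top (418,271), side (362,195).

```bash
python3 - <<'E'
from h import *
s=r.capture("side");t=r.capture("top")
P=dict(beaker=((287.2,217.1),(307.9,205.8)),handle=((362.2,148.7),(440.8,273.3)),squat=((275.7,251.6),(264.2,217)),flask=((273.2,280.3),(218.7,225.1)),bottle=((283.3,338.6),(144.4,268.7)),tray=((276.5,256),(261,210)),stand=((360.7,201.1),(415,268.9)))
for k,(a,b) in P.items():
    p=tri([ray(s,a),ray(t,b)]);print(k,p.round(4),np.round(proj(s,p)-np.array(a),1),np.round(proj(t,p)-np.array(b),1))
for px in((185,182),(328,157),(341,242),(198,266)):print("tray corner",atz(t,px,.038).round(3))
# detail crops
a=cv2.resize(s["img"][120:260,220:400],None,fx=4,fy=4,interpolation=2)[:,:,::-1][:600]
b=cv2.resize(t["img"][180:300,290:460],None,fx=4,fy=4,interpolation=2)[:,:,::-1]
cv2.imwrite("pics/c.png",cv2.resize(b,(680,480)))
x=r.sense();print(x["tcp_pos"],np.round(x["ee_rot"],3).tolist(),x["gripper_width"])
w=r.capture("wrist");print(np.round(w["origin"],3),np.round(w["orientation"],3).tolist(),w["fx"])
E
```

```text
beaker [ 0.578  -0.0726  0.0561] [-0.8 -0. ] [0.3 0.9]
handle [ 0.4277 -0.3332  0.1801] [ 0.5 -0.1] [-0.3 -0.8]
squat [0.564  0.0336 0.011 ] [2.3 0.1] [-0.8 -2.3]
flask [0.5387 0.1424 0.0021] [-1.  -0.1] [0.3 0.9]
bottle [0.4415 0.3235 0.0052] [1.3 0.1] [-0.4 -1.1]
tray [ 0.5717  0.038  -0.0012] [-1.8 -0.1] [0.6 1.8]
stand [ 0.423  -0.3347  0.001 ] [-0.7  0. ] [0.3 0.9]
tray corner [0.644 0.218 0.038]
tray corner [ 0.698 -0.124  0.038]
tray corner [ 0.494 -0.15   0.038]
tray corner [0.444 0.188 0.038]
[ 0.21011534 -0.58862683  0.22256668] [[-0.942, -0.336, 0.0], [-0.336, 0.942, -0.0], [-0.0, -0.0, -1.0]] 0.9995206221039106
[ 0.149 -0.611  0.385] [[-0.337, -0.913, -0.231], [0.942, -0.326, -0.084], [0.001, -0.246, 0.969]] 301.64524796222213
```

View pics/c.png

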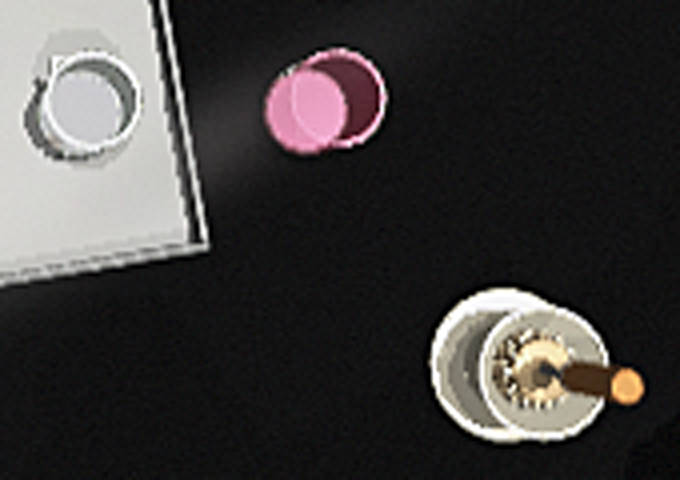

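The pot stands upright on the right, and the brush leans only slightly in it. The tall beaker's spout points to its upper left in the top view. First I'll turn the tool square with the world and raise it.

>>> move_arm:
  series:
    - [[0,0,-1],[0,0,-0.008],1]
    - [[0,0,-1],[0,0,-0.008],1]
    - [[0,0,-1],[0,0,-0.008],1]
    - [[0,0,-1],[0,0,-0.008],1]
    - [[0,0,-1],[0,0,-0.008],1]
    - [[0,0,-1],[0,0,-0.008],1]
    - [[0,0,-1],[0,0,-0.008],1]
    - [[0,0,-1],[0,0,-0.008],1]
    - [[0,0,-1],[0,0,-0.008],1]
    - [[0,0,-1],[0,0,-0.008],1]
    - [[0,0,-1],[0,0,-0.008],1]
    - [[0,0,-1],[0,0,-0.008],1]

```text
time_s: 2.25
tcp_pos: [0.2101, -0.5886, 0.2707]
ee_rot: [[-0.024, -1.0, -0.0], [-1.0, 0.024, 0.0], [-0.0, 0.0, -1.0]]
wrist_force: [0.1, 0.1, -0.7]
gripper_width: 0.999
gripper_force: 0.0
```

>>> move_arm:
  series:
    - [[0,0,-0.24],[0,0,0],1]
    - [[0,0,0],[-0.073,-0.062,0],1]
    - [[0,0,0],[-0.073,-0.062,0],1]
    - [[0,0,0],[-0.073,-0.062,0],1]
    - [[0,0,0],[-0.073,-0.062,0],1]
    - [[0,0,0],[-0.073,-0.062,0],1]
    - [[0,0,0],[-0.073,-0.062,0],1]
    - [[0,0,0],[-0.073,-0.062,0],1]
    - [[0,0,0],[0,0,0],1]

```text
time_s: 3.15
tcp_pos: [0.4311, -0.3304, 0.2704]
ee_rot: [[0.001, -1.0, 0.001], [-1.0, -0.001, 0.0], [-0.0, -0.001, -1.0]]
wrist_force: [-0.5, -0.5, 0.6]
gripper_width: 1.0
gripper_force: 0.0
```

```bash
python3 - <<'E'
from h import *
cs={n:r.capture(n) for n in("side","top","wrist")}
for t in("brush_handle","brush_tip","stand"):
  for n in cs: print(t,n,[(np.round(d["centre"],1).tolist(),round(d["score"],2)) for d in r.pinpoint(t,n)[:2]])
h={n:r.pinpoint("brush_handle",n) for n in cs}
rs=[ray(cs[n],h[n][0]["centre"]) for n in h if h[n]]
print(tri(rs).round(4)); print(tri([rs[0],rs[-1]]).round(4))
x=r.sense();print(x["tcp_pos"],np.round(x["ee_rot"],3).tolist())
im=np.hstack([cs["wrist"]["img"],cv2.resize(cs["side"]["img"][110:220,310:420],(420,420),interpolation=2)])
cv2.imwrite("pics/d.png",cv2.resize(im,(800,343))[:,:,::-1])
E
```

```text
brush_handle side [([362.7, 150.8], 0.66)]
brush_handle top []
brush_handle wrist [([284.2, 213.4], 0.95)]
brush_tip side []
brush_tip top []
brush_tip wrist [([284.1, 183.2], 0.6)]
stand side [([357.3, 200.9], 0.87)]
stand top []
stand wrist []
[ 0.426  -0.331   0.1741]
[ 0.426  -0.331   0.1741]
[ 0.42797557 -0.3341396   0.27057417] [[-0.004, -1.0, 0.0], [-1.0, 0.004, -0.0], [0.0, -0.0, -1.0]]
```

View pics/d.png

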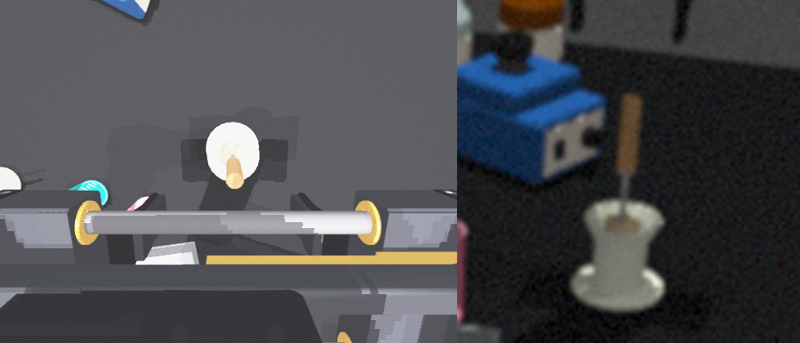

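The wrist view shows the handle's top at about (234,182) and the pot behind it. From the side view the brush stands nearly upright. I'll descend and grip it.

>>> move_arm:
  series:
    - [[0,0,0],[-0.006,0.004,0.056],1]
    - [[0,0,0],[0,0,0.056],1]
    - [[0,0,0],[0,0,0.056],1]
    - [[0,0,0],[0,0,0.056],1]
    - [[0,0,0],[0,0,0],1]
    - [[0,0,0],[0,0,0],0]
    - [[0,0,0],[0,0,0],0]
    - [[0,0,0],[0,0,0],0]
    - [[0,0,0],[0,0,0],0]
    - [[0,0,0],[0,0,0],0]
    - [[0,0,0],[0,0,0],0]
    - [[0,0,0],[0,0,0],0]

```text
time_s: 5.1
tcp_pos: [0.4261, -0.331, 0.1587]
ee_rot: [[-0.004, -1.0, 0.0], [-1.0, 0.004, -0.0], [0.0, -0.0, -1.0]]
wrist_force: [0.3, 0.8, 0.1]
gripper_width: 0.451
gripper_force: 0.0
```

>>> move_arm:
  series:
    - [[0,0,0],[0,0,0],0]
    - [[0,0,0],[0,0,0],0]
    - [[0,0,0],[0,0,0],0]
    - [[0,0,0],[0,0,0],0]
    - [[0,0,0],[0,0,0],0]
    - [[0,0,0],[0,0,0],0]
    - [[0,0,0],[0,0,0],0]
    - [[0,0,0],[0,0,0],0]

```text
time_s: 5.9
tcp_pos: [0.426, -0.3309, 0.1584]
ee_rot: [[-0.004, -1.0, -0.0], [-1.0, 0.004, 0.0], [-0.0, 0.0, -1.0]]
wrist_force: [-0.5, -0.1, -0.2]
gripper_width: 0.197
gripper_force: 30.0
```

```bash
python3 - <<'E'
from h import *
x=r.sense();print(x["tcp_pos"],x["gripper_width"],x["gripper_force"],x["wrist_force"],x["moment"])
s=r.capture("side");print(r.pinpoint("brush_handle","side")[0]["centre"])
w=r.capture("wrist");p=r.pinpoint("stand","wrist");q=r.pinpoint("brush_tip","wrist");ps=r.pinpoint("stand","side")
print([(np.round(d["centre"],1),d["score"]) for d in p+q+ps])
E
```

```text
[ 0.42596805 -0.33091401  0.15840559] 0.19700961288081678 29.997153407894075 [-0.5179484  -0.10663885 -0.18224294] [-0.00390224  0.25879864 -0.01541259]
[361.1, 151.0]
[(array([283.9, 195.4]), 0.84), (array([282.9, 197.4]), 0.88), (array([362.7, 201.4]), 0.73), (array([285.2, 218.2]), 0.5)]
```

>>> move_arm:
  series:
    - [[0,0,0],[0,0,-0.03],0]
    - [[0,0,0],[0,0,-0.05],0]
    - [[0,0,0],[0,0,-0.06],0]
    - [[0,0,0],[0,0,-0.06],0]
    - [[0,0,0],[0,0,-0.06],0]
    - [[0,0,0],[0,0,0],0]
    - [[0,0,0],[0,0,0],0]

```text
time_s: 6.9
tcp_pos: [0.4264, -0.3309, 0.2891]
ee_rot: [[-0.004, -1.0, 0.002], [-1.0, 0.004, -0.0], [0.0, -0.002, -1.0]]
wrist_force: [-0.0, -0.2, -0.6]
gripper_width: 0.197
gripper_force: 30.0
```

```bash
python3 - <<'E'
from h import *
cs={n:r.capture(n) for n in("side","top","wrist")}
P={}
for t in("brush_tip","brush_handle","beaker_mid","stand","squat_beaker"):
  for n in cs:
    P[t,n]=r.pinpoint(t,n);print(t,n,[(np.round(d["centre"],1).tolist(),round(d["score"],2)) for d in P[t,n][:3]])
for t in("brush_tip","brush_handle","stand"):
  rs=[ray(cs[n],P[t,n][0]["centre"]) for n in cs if P[t,n]]
  if len(rs)>1:print(t,tri(rs).round(4))
print(r.sense()["tcp_pos"])
im=np.hstack([cs["wrist"]["img"],cv2.resize(cs["side"]["img"][80:220,280:420],(420,420),interpolation=2)])
cv2.imwrite("pics/e.png",cv2.resize(im,(800,343))[:,:,::-1])
E
```

```text
brush_tip side [([361.2, 159.7], 0.63)]
brush_tip top []
brush_tip wrist [([283.4, 200.9], 0.86)]
brush_handle side [([363.3, 110.8], 0.97)]
brush_handle top []
brush_handle wrist [([277.8, 259.3], 0.76)]
beaker_mid side [([287.4, 216.0], 0.79), ([303.3, 198.4], 0.71), ([274.9, 188.2], 0.62)]
beaker_mid top [([312.5, 204.8], 0.86), ([379.8, 166.2], 0.66), ([370.5, 204.4], 0.64)]
beaker_mid wrist [([101.2, 241.5], 0.66)]
stand side [([361.3, 201.0], 0.91)]
stand top []
stand wrist [([281.0, 177.9], 0.72)]
squat_beaker side [([278.5, 249.4], 0.75), ([366.4, 110.7], 0.64)]
squat_beaker top [([262.9, 216.9], 0.95)]
squat_beaker wrist []
brush_tip [ 0.4254 -0.3292  0.1457]
brush_handle [ 0.4309 -0.3303  0.2973]
stand [ 0.421  -0.3335  0.0028]
[ 0.426134   -0.33097598  0.28858974]
```

View pics/e.png

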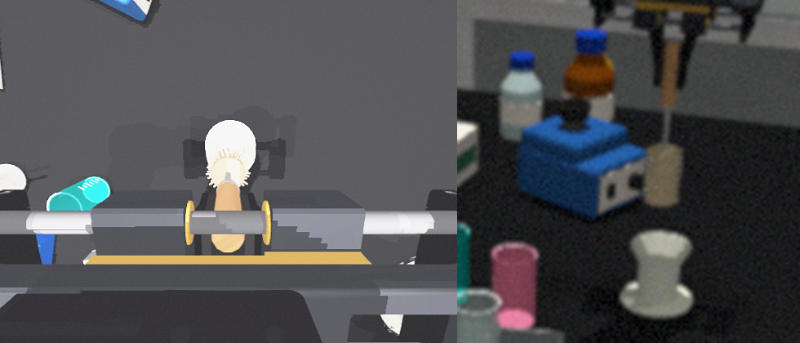

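The brush hangs straight in the gripper and is clear of the pot. The pink and teal glasses stand well aside.

```bash
python3 - <<'E'
from h import *
t=r.capture("top");s=r.capture("side")
print("pot rim",atz(t,(425.8,273.2),.08),"foot",atz(t,(415.8,271.2),.004))
print("beaker rim",atz(t,(313,205.5),.1))
for a in((287.2,217.1),(287.4,216)):
  for b in((307.9,205.8),(312.5,204.8)):print(tri([ray(s,a),ray(t,b)]).round(4),atz(t,b,.0525).round(4),atz(s,a,.0525).round(4))
for n,c in(("top",t),("side",s)):
  for d in r.cut_out("beaker_mid",n)[:3]:
    m=d["pixels"];ys,xs=np.nonzero(m);print(n,d["score"],xs.min(),xs.max(),ys.min(),ys.max(),np.round(d["centre"],1))
a=cv2.resize(t["img"][180:240,285:345],(420,420),interpolation=2)
b=cv2.resize(s["img"][190:250,255:315],(420,420),interpolation=2)
cv2.imwrite("pics/f.png",cv2.resize(np.hstack([a,b]),(800,400))[:,:,::-1])
E
```

```text
pot rim [ 0.41985863 -0.33476875  0.08      ] foot [ 0.41979516 -0.33495291  0.004     ]
beaker rim [ 0.57714777 -0.08025845  0.1       ]
[ 0.578  -0.0726  0.0561] [ 0.5804 -0.0722  0.0525] [ 0.578  -0.0789  0.0525]
[ 0.5813 -0.0838  0.0492] [ 0.5825 -0.0831  0.0525] [ 0.578  -0.0789  0.0525]
[ 0.5776 -0.0724  0.0598] [ 0.5804 -0.0722  0.0525] [ 0.5795 -0.0848  0.0525]
[ 0.5809 -0.0836  0.053 ] [ 0.5825 -0.0831  0.0525] [ 0.5795 -0.0848  0.0525]
top 0.94 300 324 194 217 [311.9 206.5]
top 0.88 367 398 149 177 [381.3 162.5]
top 0.71 356 385 192 217 [372.4 203.8]
side 0.92 278 298 199 235 [286.  212.9]
side 0.75 268 284 171 205 [276.9 187.8]
side 0.6 295 312 181 213 [305.1 196.3]
```

View pics/f.png

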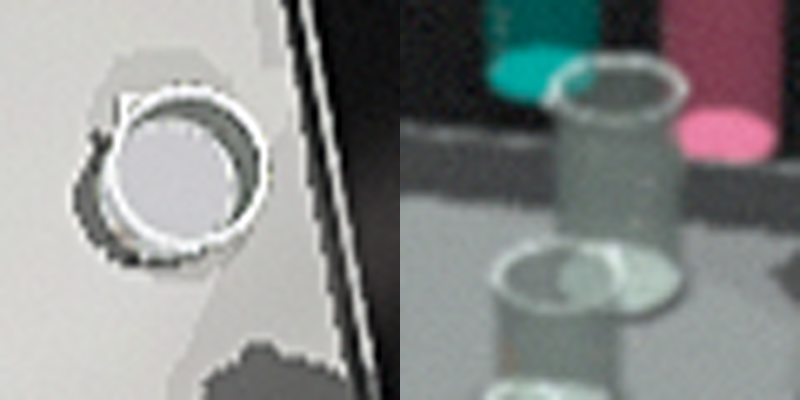

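The tall beaker's rim is centred at about top (313,205.3) and side (288.3,203.2). Its spout points to the left, and nothing is touching it.

>>> move_arm:
  series:
    - [[0,0,0],[-0.03,-0.02,0],0]
    - [[0,0,0],[-0.06,-0.036,0],0]
    - [[0,0,0],[-0.07,-0.042,0],0]
    - [[0,0,0],[-0.07,-0.042,0],0]
    - [[0,0,0],[-0.07,-0.042,0],0]
    - [[0,0,0],[-0.07,-0.042,0],0]
    - [[0,0,0],[-0.06,-0.038,0],0]
    - [[0,0,0],[-0.045,-0.026,0],0]
    - [[0,0,0],[-0.027,-0.016,0],0]
    - [[0,0,0],[0,0,0],0]
    - [[0,0,0],[0,0,0],0]

```text
time_s: 9.1
tcp_pos: [0.5789, -0.0809, 0.2885]
ee_rot: [[-0.004, -1.0, -0.001], [-1.0, 0.004, -0.0], [0.0, 0.001, -1.0]]
wrist_force: [-0.2, -1.3, 0.0]
gripper_width: 0.199
gripper_force: 30.0
```

```bash
python3 - <<'E'
from h import *
cs={n:r.capture(n) for n in("side","wrist")}
s=cs["side"]
print("side rim",atz(s,(288.3,203.2),.1),"floor",atz(s,(288.6,231.8),.008))
for t in("brush_tip","brush_handle","beaker_mid"):
  P={}
  for n in cs:
    P[n]=r.pinpoint(t,n);print(t,n,[(np.round(d["centre"],1).tolist(),round(d["score"],2)) for d in P[n][:3]])
  rs=[ray(cs[n],P[n][0]["centre"]) for n in cs if P[n]]
  if len(rs)>1:print(t,tri(rs).round(4))
print(r.sense()["tcp_pos"])
a=cv2.resize(s["img"][145:245,240:340],(600,600),interpolation=2);
b=cv2.resize(cs["wrist"]["img"][120:320,180:380],(600,600),interpolation=2)
cv2.imwrite("pics/g.png",cv2.resize(np.hstack([a,b]),(800,400))[:,:,::-1])
E
```

```text
side rim [ 0.57323972 -0.07432716  0.1       ] floor [ 0.57207514 -0.0742849   0.008     ]
brush_tip side [([288.7, 188.6], 0.93)]
brush_tip wrist [([281.6, 198.6], 0.74)]
brush_tip [ 0.576  -0.0822  0.1407]
brush_handle side [([287.6, 132.9], 0.65)]
brush_handle wrist [([277.1, 261.6], 0.97)]
brush_handle [ 0.5796 -0.0816  0.3002]
beaker_mid side [([285.9, 218.2], 0.86), ([279.0, 188.2], 0.65), ([359.0, 203.3], 0.37)]
beaker_mid wrist [([199.4, 46.3], 0.95), ([279.2, 75.2], 0.56)]
beaker_mid [ 0.6819 -0.289  -0.0821]
[ 0.5789058  -0.08113631  0.28872555]
```

View pics/g.png

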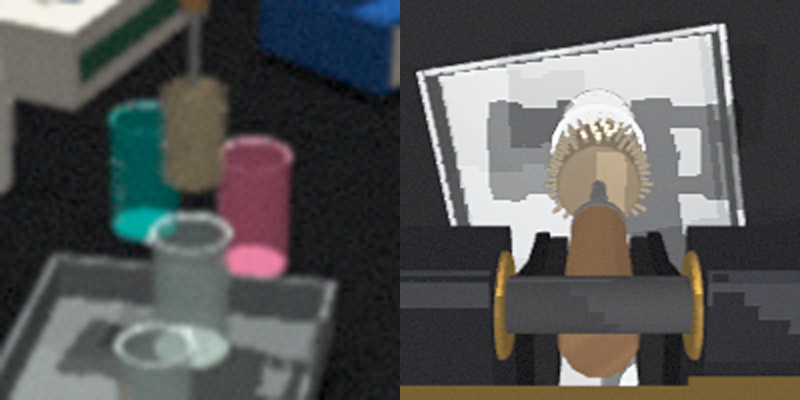

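```bash
python3 - <<'E'
from h import *
s=r.capture("side")
print("tip by side",[atz(s,(288.7,v),.1387).round(4) for v in(188.6,190)])
print("rim px",[np.round(proj(s,(.578,y,.1)),1) for y in(-.08,-.076)],"floor",np.round(proj(s,(.578,-.08,.008)),1),"tip",np.round(proj(s,(.577,-.081,.1387)),1))
w=r.capture("wrist")
for z in(.1,.005):
  a=np.linspace(0,2*np.pi,60);p=np.array([proj(w,(.578+.027*np.cos(x),-.08+.027*np.sin(x),z)) for x in a])
  q=(p-[180,120])*2;print(z,"wrist crop px x",q[:,0].min().round(),q[:,0].max().round(),"y",q[:,1].min().round(),q[:,1].max().round())
E
```

```text
tip by side [array([ 0.5763, -0.0861,  0.1387]), array([ 0.5735, -0.0782,  0.1387])]
rim px [array([287.4, 202. ]), array([286.9, 202.6])] floor [287.3 230.4] tip [287.8 189.4]
0.1 wrist crop px x 156.0 247.0 y 100.0 189.0
0.005 wrist crop px x 164.0 237.0 y 85.0 157.0
```

Brush and beaker axes agree within about 2 mm. I'll lower the brush into the mouth and watch the forces.

>>> move_arm:
  series:
    - [[0,0,0],[-0.002,0.001,0.03],0]
    - [[0,0,0],[0,0,0.03],0]
    - [[0,0,0],[0,0,0.02],0]
    - [[0,0,0],[0,0,0.02],0]
    - [[0,0,0],[0,0,0.02],0]
    - [[0,0,0],[0,0,0],0]
    - [[0,0,0],[0,0,0],0]

```text
time_s: 10.3
tcp_pos: [0.5788, -0.0797, 0.2287]
ee_rot: [[-0.004, -1.0, 0.0], [-1.0, 0.004, -0.0], [0.0, -0.0, -1.0]]
wrist_force: [-0.7, -0.1, -0.7]
gripper_width: 0.197
gripper_force: 30.0
```

```bash
python3 - <<'E'
from h import *
s=r.capture("side");w=r.capture("wrist")
x=r.sense();print(x["wrist_force"],x["moment"],x["tcp_pos"])
for t in("brush_tip","beaker_mid"):print(t,[(np.round(d["centre"],1).tolist(),round(d["score"],2)) for n in("side","wrist") for d in r.pinpoint(t,n)[:3]])
a=cv2.resize(s["img"][170:245,250:325],(600,600),interpolation=2);
b=cv2.resize(w["img"][120:270,205:355],(600,600),interpolation=2)
cv2.imwrite("pics/i.png",cv2.resize(np.hstack([a,b]),(800,400))[:,:,::-1])
E
```

```text
[ 1.17135434 -0.94420433 -1.09521563] [ 0.01882587  0.05897091 -0.01750263] [ 0.57910996 -0.07960196  0.22923895]
brush_tip [([288.4, 208.4], 0.75), ([280.1, 197.7], 0.71)]
beaker_mid [([277.6, 184.8], 0.95), ([287.5, 215.3], 0.93), ([304.6, 198.7], 0.75), ([281.8, 65.0], 0.92), ([183.7, 28.4], 0.59)]
```

View pics/i.png

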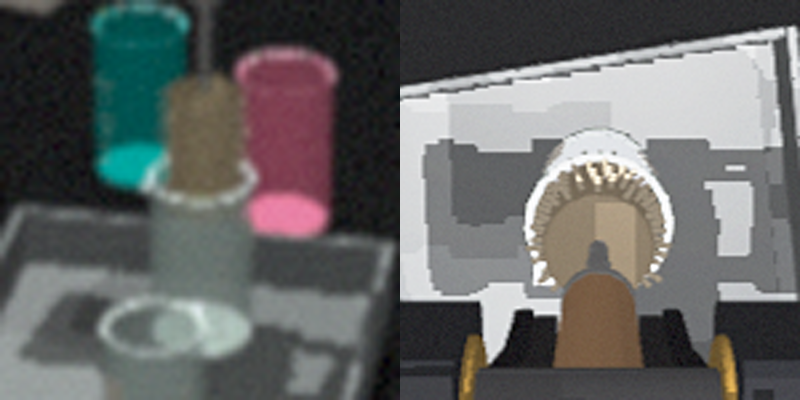

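The head is centred in the rim: rim columns run 525–675 in the wrist crop and the head centre is at about 598. Forces are nil, so I'll start the strokes.

>>> move_arm:
  series:
    - [[0,0,0],[0,0,0.03],0]
    - [[0,0,0],[0,0,0.03],0]
    - [[0,0,0],[0,0,0.03],0]
    - [[0,0,0],[0,0,0.02],0]
    - [[0,0,0],[0,0,0.014],0]
    - [[0,0,0],[0,0,0.004],0]
    - [[0,0,0],[0,0,0],0]
    - [[0,0,0],[0,0,0],0]

```text
time_s: 11.4
tcp_pos: [0.5791, -0.0796, 0.1652]
ee_rot: [[-0.004, -1.0, 0.001], [-1.0, 0.004, -0.0], [0.0, -0.001, -1.0]]
wrist_force: [0.1, 0.4, 0.2]
gripper_width: 0.201
gripper_force: 30.0
```

```bash
python3 - <<'E'
from h import *
s=r.capture("side");x=r.sense();print(x["wrist_force"],x["moment"],x["tcp_pos"])
for t in("brush_tip","beaker_mid"):print(t,[(np.round(d["centre"],1).tolist(),round(d["score"],2)) for d in r.pinpoint(t,"side")[:3]])
print(proj(s,(.577,-.0797,.015)),proj(s,(.577,-.0797,.025)))
E
```

```text
[-0.09809213  0.22459047 -1.00191236] [-0.02190029  0.13351889 -0.01960864] [ 0.57910446 -0.07956762  0.16528953]
brush_tip [([278.7, 252.7], 0.47)]
beaker_mid [([302.3, 196.7], 0.9), ([276.1, 188.0], 0.85), ([285.8, 213.8], 0.75)]
(np.float64(287.60027000771163), np.float64(228.44131783946506)) (np.float64(287.6068795545459), np.float64(225.42361730981025))
```

>>> move_arm:
  series:
    - [[0,0,0],[0,0,0.006],0]
    - [[0,0,0],[0,0,0],0]
    - [[0,0,0],[0,0,-0.03],0]
    - [[0,0,0],[0,0,-0.03],0]
    - [[0,0,0],[0,0,-0.03],0]
    - [[0,0,0],[0,0,-0.03],0]
    - [[0,0,0],[0,0,0],0]
    - [[0,0,0],[0,0,0],0]
    - [[0,0,0],[0,0,0],0]

```text
time_s: 12.45
tcp_pos: [0.578, -0.0795, 0.2204]
ee_rot: [[-0.004, -1.0, -0.002], [-1.0, 0.004, 0.0], [-0.0, 0.002, -1.0]]
wrist_force: [0.4, -0.3, -1.1]
gripper_width: 0.199
gripper_force: 30.0
```

>>> move_arm:
  series:
    - [[0,0,0],[0,0,0.03],0]
    - [[0,0,0],[0,0,0.03],0]
    - [[0,0,0],[0,0,0.03],0]
    - [[0,0,0],[0,0,0.02],0]
    - [[0,0,0],[0,0,0.01],0]
    - [[0,0,0],[0,0,0],0]
    - [[0,0,0],[0,0,0],0]
    - [[0,0,0],[0,0,0],0]

```text
time_s: 13.25
tcp_pos: [0.5791, -0.0796, 0.1623]
ee_rot: [[-0.004, -1.0, 0.002], [-1.0, 0.004, 0.0], [-0.0, -0.002, -1.0]]
wrist_force: [-0.3, -0.0, -0.8]
gripper_width: 0.2
gripper_force: 30.0
```

>>> move_arm:
  series:
    - [[0,0,0],[0,0,-0.03],0]
    - [[0,0,0],[0,0,-0.03],0]
    - [[0,0,0],[0,0,-0.03],0]
    - [[0,0,0],[0,0,-0.03],0]
    - [[0,0,0],[0,0,0],0]
    - [[0,0,0],[0,0,0],0]
    - [[0,0,0],[0,0,0],0]

```text
time_s: 13.95
tcp_pos: [0.578, -0.0795, 0.2207]
ee_rot: [[-0.004, -1.0, -0.002], [-1.0, 0.004, 0.0], [-0.0, 0.002, -1.0]]
wrist_force: [0.1, 0.4, -1.1]
gripper_width: 0.2
gripper_force: 30.0
```

>>> move_arm:
  series:
    - [[0,0,0],[0,0,0.03],0]
    - [[0,0,0],[0,0,0.03],0]
    - [[0,0,0],[0,0,0.03],0]
    - [[0,0,0],[0,0,0.02],0]
    - [[0,0,0],[0,0,0.01],0]
    - [[0,0,0],[0,0,0],0]
    - [[0,0,0],[0,0,0],0]
    - [[0,0,0],[0,0,0],0]

```text
time_s: 14.75
tcp_pos: [0.5792, -0.0796, 0.1624]
ee_rot: [[-0.004, -1.0, 0.002], [-1.0, 0.004, 0.0], [-0.0, -0.002, -1.0]]
wrist_force: [0.5, -0.4, -0.3]
gripper_width: 0.198
gripper_force: 30.0
```

>>> move_arm:
  series:
    - [[0,0,0],[0,0,-0.03],0]
    - [[0,0,0],[0,0,-0.04],0]
    - [[0,0,0],[0,0,-0.05],0]
    - [[0,0,0],[0,0,-0.05],0]
    - [[0,0,0],[0,0,-0.05],0]
    - [[0,0,0],[0,0,-0.04],0]
    - [[0,0,0],[0,0,0],0]
    - [[0,0,0],[0,0,0],0]

```text
time_s: 15.55
tcp_pos: [0.5785, -0.0794, 0.2917]
ee_rot: [[-0.004, -1.0, 0.001], [-1.0, 0.004, 0.001], [-0.001, -0.001, -1.0]]
wrist_force: [-0.1, 1.1, -1.2]
gripper_width: 0.2
gripper_force: 30.0
```

>>> move_arm:
  series:
    - [[0,0,0],[0.03,0.02,0],0]
    - [[0,0,0],[0.06,0.036,0],0]
    - [[0,0,0],[0.07,0.042,0],0]
    - [[0,0,0],[0.07,0.042,0],0]
    - [[0,0,0],[0.07,0.042,0],0]
    - [[0,0,0],[0.07,0.044,0],0]
    - [[0,0,0],[0.064,0.042,0],0]
    - [[0,0,0],[0.047,0.028,0],0]
    - [[0,0,0],[0.028,0.016,0],0]
    - [[0,0,0],[0,0,0],0]
    - [[0,0,0],[0,0,0],0]

```text
time_s: 16.65
tcp_pos: [0.4207, -0.3335, 0.2906]
ee_rot: [[-0.005, -1.0, -0.002], [-1.0, 0.005, 0.001], [-0.001, 0.002, -1.0]]
wrist_force: [0.6, 0.4, -0.2]
gripper_width: 0.2
gripper_force: 30.0
```

```bash
python3 - <<'E'
from h import *
cs={n:r.capture(n) for n in("side","wrist","top")}
for t in("brush_tip","stand","beaker_mid"):
  P={}
  for n in cs:
    P[n]=r.pinpoint(t,n);print(t,n,[(np.round(d["centre"],1).tolist(),round(d["score"],2)) for d in P[n][:3]])
  if t!="beaker_mid" and P["side"] and P["wrist"]:print(t,tri([ray(cs[n],P[n][0]["centre"]) for n in("side","wrist")]).round(4))
print(r.sense()["tcp_pos"])
a=cv2.resize(cs["side"]["img"][110:220,310:420],(600,600),interpolation=2);
b=cv2.resize(cs["wrist"]["img"][120:270,205:355],(600,600),interpolation=2)
cv2.imwrite("pics/j.png",cv2.resize(np.hstack([a,b]),(800,400))[:,:,::-1])
E
```

```text
brush_tip side [([366.9, 159.9], 0.88)]
brush_tip wrist [([278.2, 197.7], 0.86)]
brush_tip top []
brush_tip [ 0.4179 -0.3357  0.1444]
stand side [([361.4, 201.9], 0.78)]
stand wrist []
stand top []
beaker_mid side [([303.2, 198.4], 0.95), ([276.9, 184.9], 0.59)]
beaker_mid wrist [([99.0, 241.7], 0.91)]
beaker_mid top [([369.0, 205.8], 0.92), ([309.8, 205.4], 0.75), ([382.0, 164.9], 0.7)]
[ 0.42172124 -0.3333136   0.29156959]
```

View pics/j.png

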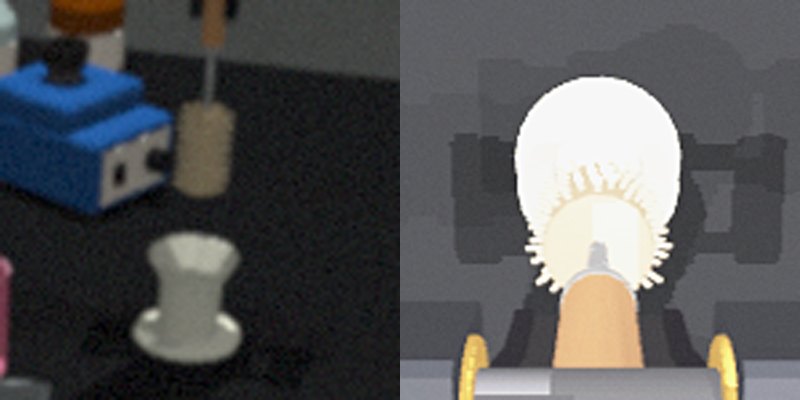

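The brush is over the pot within about 2 mm. The side view puts the head column slightly right (−x) of the pot axis. I'll nudge it +x and lower it.

>>> move_arm:
  series:
    - [[0,0,0],[0,-0.003,0.03],0]
    - [[0,0,0],[0,0,0.03],0]
    - [[0,0,0],[0,0,0.03],0]
    - [[0,0,0],[0,0,0.03],0]
    - [[0,0,0],[0,0,0.03],0]
    - [[0,0,0],[0,0,0.03],0]
    - [[0,0,0],[0,0,0.03],0]
    - [[0,0,0],[0,0,0.03],0]
    - [[0,0,0],[0,0,0.014],0]
    - [[0,0,0],[0,0,0.007],0]
    - [[0,0,0],[0,0,0],0]
    - [[0,0,0],[0,0,0],0]

```text
time_s: 18.45
tcp_pos: [0.4236, -0.3337, 0.1618]
ee_rot: [[-0.004, -1.0, 0.001], [-1.0, 0.004, -0.001], [0.001, -0.001, -1.0]]
wrist_force: [0.5, -0.2, -0.8]
gripper_width: 0.202
gripper_force: 30.0
```

>>> move_arm:
  series:
    - [[0,0,0],[0,0,0.003],0]
    - [[0,0,0],[0,0,0],0]
    - [[0,0,0],[0,0,0],1]
    - [[0,0,0],[0,0,0],1]
    - [[0,0,0],[0,0,0],1]
    - [[0,0,0],[0,0,0],1]
    - [[0,0,0],[0,0,0],1]
    - [[0,0,0],[0,0,0],1]
    - [[0,0,0],[0,0,0],1]
    - [[0,0,0],[0,0,0],1]
    - [[0,0,0],[0,0,0],1]
    - [[0,0,0],[0,0,0],1]

```text
time_s: 19.65
tcp_pos: [0.4231, -0.3334, 0.1595]
ee_rot: [[-0.004, -1.0, -0.0], [-1.0, 0.004, 0.0], [-0.0, 0.0, -1.0]]
wrist_force: [-0.8, 0.2, -0.5]
gripper_width: 0.972
gripper_force: 0.0
```

>>> move_arm:
  series:
    - [[0,0,0],[0,0,0],1]
    - [[0,0,0],[0,0,0],1]
    - [[0,0,0],[0,0,0],1]
    - [[0,0,0],[0,0,-0.03],1]
    - [[0,0,0],[0,0,-0.05],1]
    - [[0,0,0],[0,0,-0.06],1]
    - [[0,0,0],[0,0,-0.06],1]
    - [[0,0,0],[0,0,-0.05],1]
    - [[0,0,0],[0,0,0],1]

```text
time_s: 20.55
tcp_pos: [0.4248, -0.3346, 0.2889]
ee_rot: [[-0.004, -1.0, 0.007], [-1.0, 0.004, -0.004], [0.004, -0.008, -1.0]]
wrist_force: [0.1, -0.2, 0.2]
gripper_width: 1.003
gripper_force: 0.0
```

```bash
python3 - <<'E'
from h import *
cs={n:r.capture(n) for n in("side","wrist","top")}
for t in("brush_tip","brush_handle","stand"):
  P={}
  for n in cs:
    P[n]=r.pinpoint(t,n);print(t,n,[(np.round(d["centre"],1).tolist(),round(d["score"],2)) for d in P[n][:3]])
  if P["side"] and P["wrist"]:print(t,tri([ray(cs[n],P[n][0]["centre"]) for n in("side","wrist")]).round(4))
print(r.sense()["tcp_pos"])
E
```

```text
brush_tip side []
brush_tip wrist [([279.1, 178.2], 0.68), ([282.6, 183.2], 0.61)]
brush_tip top []
brush_handle side [([364.8, 152.9], 0.62)]
brush_handle wrist [([278.3, 207.2], 0.66)]
brush_handle top []
brush_handle [ 0.4232 -0.3327  0.1675]
stand side [([362.0, 201.0], 0.77)]
stand wrist [([281.8, 179.4], 0.86)]
stand top []
stand [ 0.4193 -0.3354  0.0022]
[ 0.42306113 -0.33345363  0.28425714]
```

The brush stands upright in its pot. I'll go to the tall beaker.

>>> move_arm:
  series:
    - [[0,0,0],[-0.03,-0.02,0],1]
    - [[0,0,0],[-0.065,-0.04,0],1]
    - [[0,0,0],[-0.075,-0.045,0],1]
    - [[0,0,0],[-0.075,-0.045,0],1]
    - [[0,0,0],[-0.075,-0.045,0],1]
    - [[0,0,0],[-0.075,-0.045,0],1]
    - [[0,0,0],[-0.065,-0.04,0],1]
    - [[0,0,0],[-0.047,-0.028,0.05],1]
    - [[0,0,0],[0,0,0.08],1]
    - [[0,0,0],[0,0,0.06],1]
    - [[0,0,0],[0,0,0],1]
    - [[0,0,0],[0,0,0],1]

```text
time_s: 22.35
tcp_pos: [0.5787, -0.0809, 0.1902]
ee_rot: [[-0.004, -1.0, 0.0], [-1.0, 0.004, -0.001], [0.001, -0.0, -1.0]]
wrist_force: [-0.5, 0.3, 1.4]
gripper_width: 1.002
gripper_force: 0.0
```

```bash
python3 - <<'E'
from h import *
cs={n:r.capture(n) for n in("side","wrist")}
for t in("beaker_mid",):
  for n in cs:
    for d in r.pinpoint(t,n)[:4]: print(t,n,np.round(d["centre"],1).tolist(),round(d["score"],2),atz(cs[n],d["centre"],.0525).round(4))
print(r.sense()["tcp_pos"])
save(cs["wrist"],"k.png")
E
```

```text
beaker_mid side [286.0, 217.2] 0.92 [ 0.5809 -0.0772  0.0525]
beaker_mid side [275.7, 189.3] 0.67 [ 0.6686 -0.2282  0.0525]
beaker_mid side [303.4, 196.3] 0.57 [ 0.5735 -0.2127  0.0525]
beaker_mid wrist [168.9, 21.3] 0.76 [ 0.6784 -0.2448  0.0525]
beaker_mid wrist [281.4, 56.8] 0.7 [ 0.5783 -0.2156  0.0525]
beaker_mid wrist [280.5, 205.0] 0.62 [ 0.5794 -0.0767  0.0525]
[ 0.57927771 -0.08077841  0.19181258]
```

View pics/k.png

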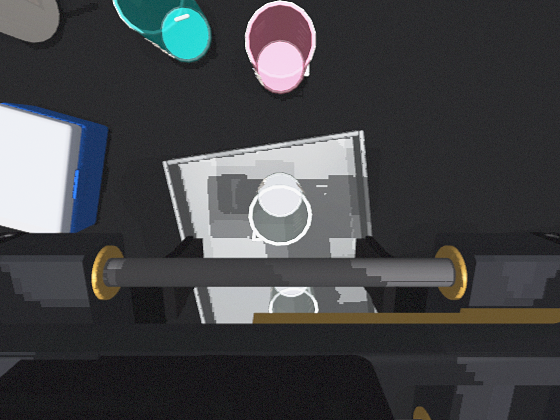

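The rim is centred at (280,213) in the wrist image, between the fingers. I'll descend and grip.

>>> move_arm:
  series:
    - [[0,0,0],[-0.006,0,0.04],1]
    - [[0,0,0],[0,0,0.05],1]
    - [[0,0,0],[0,0,0.05],1]
    - [[0,0,0],[0,0,0.05],1]
    - [[0,0,0],[0,0,0.04],1]
    - [[0,0,0],[0,0,0.03],1]
    - [[0,0,0],[0,0,0.02],1]
    - [[0,0,0],[0,0,0],1]
    - [[0,0,0],[0,0,0],0]
    - [[0,0,0],[0,0,0],0]
    - [[0,0,0],[0,0,0],0]
    - [[0,0,0],[0,0,0],0]

```text
time_s: 23.75
tcp_pos: [0.5785, -0.0775, 0.0502]
ee_rot: [[-0.004, -1.0, 0.001], [-1.0, 0.004, 0.0], [-0.0, -0.001, -1.0]]
wrist_force: [-0.3, 0.8, -0.2]
gripper_width: 0.718
gripper_force: 0.0
```

>>> move_arm:
  series:
    - [[0,0,0],[0,0,0],0]
    - [[0,0,0],[0,0,0],0]
    - [[0,0,0],[0,0,0],0]
    - [[0,0,0],[0,0,0],0]
    - [[0,0,0],[0,0,0],0]
    - [[0,0,0],[0,0,0],0]
    - [[0,0,0],[0,0,0],0]
    - [[0,0,0],[0,0,0],0]

```text
time_s: 24.55
tcp_pos: [0.5785, -0.0775, 0.0499]
ee_rot: [[-0.004, -1.0, 0.001], [-1.0, 0.004, -0.0], [0.0, -0.001, -1.0]]
wrist_force: [0.3, -0.2, 3.6]
gripper_width: 0.611
gripper_force: 30.0
```

>>> move_arm:
  series:
    - [[0,0,0],[0,0,-0.015],0]
    - [[0,0,0],[0,0,-0.03],0]
    - [[0,0,0],[0,0,-0.04],0]
    - [[0,0,0],[0,0,-0.04],0]
    - [[0,0,0],[0,0,-0.04],0]
    - [[0,0,0],[0,0,-0.04],0]
    - [[0,0,0],[0,0,-0.04],0]
    - [[0,0,0],[0,0,-0.03],0]
    - [[0,0,0],[0,0,-0.015],0]
    - [[0,0,0],[0,0,-0.01],0]
    - [[0,0,0],[0,0,0],0]
    - [[0,0,0],[0,0,0],0]

```text
time_s: 25.75
tcp_pos: [0.5775, -0.0775, 0.1985]
ee_rot: [[-0.004, -1.0, -0.002], [-1.0, 0.004, 0.0], [-0.0, 0.002, -1.0]]
wrist_force: [0.2, -0.5, -1.0]
gripper_width: 0.608
gripper_force: 30.0
```

>>> move_arm:
  series:
    - [[0,0,0],[0,0,0],0]
    - [[0,0,0],[0,0,0],0]
    - [[0,0,0],[0,0,0],0]
    - [[0,0,0],[0,0,0],0]
    - [[0,0,0],[0,0,0],0]
    - [[0,0,0],[0,0,0],0]
    - [[0,0,0],[0,0,0],0]
    - [[0,0,0],[0,0,0],0]
    - [[0,0,0],[0,0,0],0]
    - [[0,0,0],[0,0,0],0]

```text
time_s: 26.75
tcp_pos: [0.5781, -0.0776, 0.1995]
ee_rot: [[-0.004, -1.0, -0.0], [-1.0, 0.004, -0.0], [0.0, 0.0, -1.0]]
wrist_force: [-0.6, -0.7, -1.9]
gripper_width: 0.616
gripper_force: 30.0
```

```bash
python3 - <<'E'
from h import *
s=r.capture("side");x=r.sense();print(x["tcp_pos"],x["gripper_force"],x["gripper_width"],x["wrist_force"])
for t in("squat_beaker","flask","reagent_bottle","brush_handle","beaker_mid"):print(t,[np.round(d["centre"],1).tolist() for d in r.pinpoint(t,"side")[:3]])
cv2.imwrite("pics/l.png",cv2.resize(s["img"][100:310,210:420],(600,600),interpolation=2)[:,:,::-1])
E
```

```text
[ 0.57813976 -0.07755556  0.19956081] 29.986687436612556 0.6133642250745551 [ 0.51854248  0.08416603 -0.72266365]
squat_beaker [[279.4, 248.6]]
flask [[272.1, 279.1]]
reagent_bottle [[282.7, 338.5]]
brush_handle [[361.7, 148.0]]
beaker_mid [[288.8, 170.2], [302.7, 199.8], [276.8, 186.5]]
```

View pics/l.png

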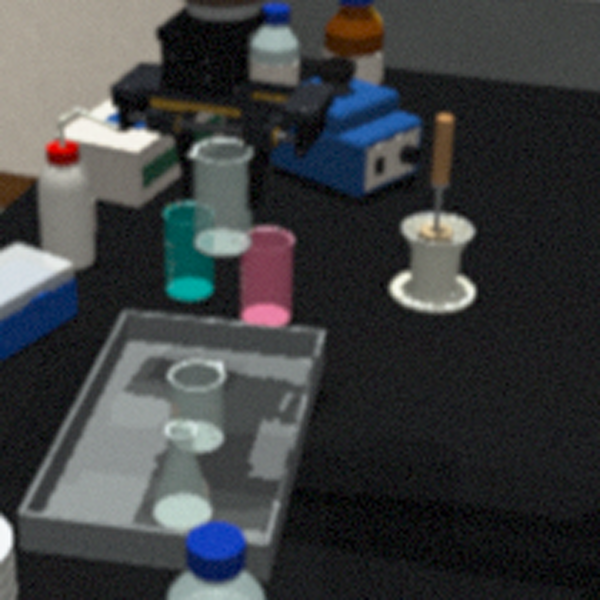

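The beaker is held upright in the air over the tray, at about (222,195) in the crop. The brush stands in its pot, and the bystanders are where they started.

```bash
python3 -c "
from station import r
print(r.finish_job())"
```

```text
the job is handed in; nothing more can be done
None
```

The job is handed in (no verdict came back): three brush strokes made in the tall beaker (depth judged from arm height, not seen), the brush is released in its pot, and the beaker is held upright and still, underside about 15 cm above the tray floor, with the bystanders where they stood.

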